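# Make up two sampling kits on the laboratory bench

## Task

Make up two sampling kits from the stock in the middle of the bench. In the tray with three cells, stand the tall round bottle in the middle cell and one amber vial in each end cell; in the tray with two cells, stand the wide jar and the square bottle, one to a cell, either way round. Everything stands upright on the floor of its cell and is never tipped over on the way; leave the beaker where it is.

Things in the scene. Friction and masses are not known exactly. Their poses are not given: they have to be found in the camera images.
- tall_bottle: The tall white plastic round bottle of the stock, about 110 g: body 44 mm in diameter and straight up to 70 mm, then a shoulder and a narrow white screw cap 27 mm in diameter (79 to 96 mm up); 96 mm high over all. Loose; origin at the centre of its underside, z up.
- square_bottle: The white plastic bottle with a square body, about 120 g: body 46 x 46 mm (sides along its x and y) and 62 mm high, with a round white cap 29 mm in diameter on top (67 to 83 mm up); 83 mm high over all. Loose; origin at the centre of its underside, z up.
- wide_jar: The wide squat white plastic jar with a screw lid as wide as the jar, about 140 g: 58 mm in diameter all the way up, 62 mm high. Loose; origin at the centre of its underside, z up.
- vial_1: One of two alike small amber glass vials with white caps, about 35 g: 28 mm in diameter (cap 27 mm, from 48 mm up), 62 mm high. Loose; origin at the centre of its underside, z up.
- vial_2: The other of the two alike small amber glass vials: same sizes as vial_1; the two are interchangeable. Loose; origin at the centre of its underside, z up.
- beaker: An open white plastic beaker among the stock, empty, 50 mm in diameter at the rim, 60 mm high; it belongs to no kit and stays where it is. Loose; origin at the centre of its underside, z up.
- tray_three: Steel kit tray with three cells in a row, fixed on the bench: 192 x 74 mm outside, walls 5 mm thick, 25 mm high from the bench; floor 5 mm thick. Origin at the centre of its underside, x along the row, y across, z up. The middle cell is 72 (x) x 64 (y) mm inside, centred at x = 0; each end cell is 50 x 64 mm inside, centred at x = +66 and -66 mm.
- tray_two: Steel kit tray with two equal cells in a row, fixed on the bench: 175 x 90 mm outside, walls 5 mm thick, 25 mm high from the bench; floor 5 mm thick. Origin at the centre of its underside, x along the row, y across, z up. Each cell is 80 x 80 mm inside, centred at x = +42.5 and -42.5 mm.

How it is judged:
At the end, for the whole second after the job is handed in: Tall bottle in the middle cell of the three-cell tray, a vial in each end cell; jar and square bottle one in each cell of the two-cell tray. Each within its cell's walls, underside 2 to 9 mm above the tray's, tilt under 0.08 rad, at rest. Beaker upright, moved under 30 mm (x of tall_bottle in the frame of tray_three between -0.018 and 0.018 m and y of tall_bottle in the frame of tray_three between -0.015 and 0.015 m and (((x of vial_1 in the frame of tray_three between 0.051 and 0.081 m and y of vial_1 in the frame of tray_three between -0.022 and 0.022 m) and (x of vial_2 in the frame of tray_three between -0.081 and -0.051 m and y of vial_2 in the frame of tray_three between -0.022 and 0.022 m)) or ((x of vial_1 in the frame of tray_three between -0.081 and -0.051 m and y of vial_1 in the frame of tray_three between -0.022 and 0.022 m) and (x of vial_2 in the frame of tray_three between 0.051 and 0.081 m and y of vial_2 in the frame of tray_three between -0.022 and 0.022 m))) and (((x of wide_jar in the frame of tray_two between 0.0275 and 0.0575 m and y of wide_jar in the frame of tray_two between -0.015 and 0.015 m) and (x of square_bottle in the frame of tray_two between -0.0615 and -0.0235 m and y of square_bottle in the frame of tray_two between -0.019 and 0.019 m)) or ((x of wide_jar in the frame of tray_two between -0.0575 and -0.0275 m and y of wide_jar in the frame of tray_two between -0.015 and 0.015 m) and (x of square_bottle in the frame of tray_two between 0.0235 and 0.0615 m and y of square_bottle in the frame of tray_two between -0.019 and 0.019 m))) and z of tall_bottle in the frame of tray_three between 0.002 and 0.009 m and angle between each of tall_bottle, square_bottle, wide_jar, vial_1, vial_2's own z axis and vertical below 0.08 rad and linear speed of each of tall_bottle, square_bottle, wide_jar, vial_1, vial_2 below 0.02 m/s and angular speed of each of tall_bottle, square_bottle, wide_jar, vial_1, vial_2 below 0.2 rad/s and z of square_bottle in the frame of tray_two between 0.002 and 0.009 m and z of wide_jar in the frame of tray_two between 0.002 and 0.009 m and z of vial_1 in the frame of tray_three between 0.002 and 0.009 m and z of vial_2 in the frame of tray_three between 0.002 and 0.009 m and distance of beaker from where it was at the start of the episode below 0.03 m and angle between beaker's own z axis and vertical below 0.1 rad); the robot touches nothing.
It fails at once if a bottle, jar or vial was tipped over (more than 0.6 rad) (angle between any of tall_bottle, square_bottle, wide_jar, vial_1, vial_2's own z axis and vertical above 0.6 rad).
It fails at once if the beaker was pushed more than 30 mm or tipped over (distance of beaker from where it was at the start of the episode above 0.03 m or angle between beaker's own z axis and vertical above 0.6 rad).
It also fails if it takes over 125 s, if anything falls off the work surface, if the arm or the gripper's body presses on something with over 40 N, if the wrist force passes 120 N, or if a joint passes its speed limit or range.

## Robot

A 6-joint arm with a two-finger parallel gripper is mounted at the origin on the work surface. World frame = base frame: x ahead of the robot, y to its left, z up, the work surface at z = 0. Lengths are in m, angles in rad, forces in N, time in s.
With the tool pointing down it reaches from about 0.275 to 0.75 m from the base axis. Payload 10.2 kg.
Tool frame: the origin (TCP) lies at the very end of the fingers, on their centre line; the grasp point (between the pads) lies manip.tcp_to_grasp behind it (manip.tcp_to_grasp is the distance from the TCP to the grasp point, in m); z points along the fingers, y is the line along which they close (so a half turn about z gives the same grasp; the last joint's range is limited). The gripper opens to 85 mm and grips with 20 to 120 N. Pads are 22 mm wide; open, the fingers measure 114 mm over their backs; the gripper's body (76 mm by 85 mm) begins 54 mm behind the grasp point. The pads swing forward as they close: fully open they stand 13 mm farther back than shut.
Start: joints at [-1.501, 0.313, 1.498, -0, 1.331, -0.223], TCP at [0.152, -0.503, 0.231] pointing down, gripper open.
Joint ranges: [-2.94, 2.94], [-0.97, 2.17], [0.19, 2.56], [-1.23, 4.37], [0.02, 3.11], [-2.88, 2.88]. Speed limits (rad/s): [2.39, 2.39, 3.01, 3.14, 3.14, 3.14].

## Interface

Orientations are given as [roll, pitch, yaw] about the fixed x, y, z axes, in that order (R = Rz(yaw) Ry(pitch) Rx(roll)).
In Python, from workcell import manip, read_camera, camera_params gives the robot as it stands. Calls block until the motion is done:
- manip.reach(position, orientation): joint-space move of the TCP to a pose.
- manip.move_straight(position, velocity=0.15, frame=None, stop_force=None): straight line of the TCP; frame=None keeps the orientation; velocity is the mean speed in m/s. With stop_force (N) it stops when the force on the tool has changed by that much, and returns True; else False.
- manip.set_joints(angles): joint-space move.
- manip.command_gripper(opening, grasp_force=None): finger opening in m; grasp_force is the grip in N (None keeps the last); returns when the fingers have stopped.
- manip.dwell(seconds).
- manip.ik(position, orientation): joint angles nearest the present ones, or None.
- manip.get_state(): the state.
- read_camera(name): name is "scene" or "side" or "wrist"; returns the picture (400x640x3 uint8, red, green, blue); there is no depth.
- camera_params(name): a dict with "fov_y" (degrees; the focal length in pixels is half the picture's height over the tangent of half this angle, whatever the lens; pixels are square), "cx", "cy" (the principal point, pixels), "world_to_cam" (4x4, takes a point from world to camera coordinates); the wrist camera has in their place "tool_from_camera" (4x4, takes a point from camera to tool coordinates, whose origin is the TCP and whose axes are the flange's). Camera axes: x right, y down, z forward; pixel columns grow to the right and rows downward; lengths in m; the calibration is good to about 2 mm. A picture is of the moment at which its call begins: read the wrist's pose just before it. camera_params takes no time and is no camera call.
A pose or a line that the arm cannot do raises manip.Unreachable and nothing moves.
- manip.close_job(): hands the job in; it is judged then, once.
The state is a dict: "time_s": time; "q": joint angles; "joint_vel": joint speeds; "joint_torque": joint torques, N m; "eef_pos": TCP position; "orientation": TCP orientation; "force": force on the tool from outside, world axes, zero at the start; "moment": the same for the moment, N m; "grip_width": finger opening in m; "grasp_force": force on a finger pad.
Only numpy, scipy, OpenCV 4.12 (cv2) and the standard library are available. Lean on these libraries where they do the work, as an engineer would, in place of code of your own. Each camera call takes 0.05 s, during which the arm holds its last target. There are 200 camera calls.

## Working session

There is one attempt and no reset: what is moved stays moved. The work goes in short steps, each a Python script; the robot and the scene stay as the last script left them, time stands still between calls to the robot, and variables do not carry over. Pictures are saved under pics/ and viewed, at most 14 in all, crops included, and the job is handed in when it is done.

```bash
mkdir -p pics; ls; python3 - <<'E'
from workcell import manip, read_camera, camera_params
import cv2,numpy as np
np.set_printoptions(precision=4,suppress=True)
for n in ["scene","side","wrist"]:
    print(n,camera_params(n)); cv2.imwrite(f"pics/{n}0.png",read_camera(n)[:,:,::-1])
print(manip.get_state(),manip.tcp_to_grasp)
E
```

```text
pics
scene {'fov_y': 49.81747566005143, 'cx': 323.7577991394738, 'cy': 197.885549162753, 'world_to_cam': array([[-0.2423,  0.9702,  0.0025,  0.1322],
       [ 0.8057,  0.2026, -0.5566, -0.4464],
       [-0.5406, -0.1328, -0.8308,  1.3192],
       [ 0.    ,  0.    ,  0.    ,  1.    ]])}
side {'fov_y': 56.2844135724471, 'cx': 317.77659508552415, 'cy': 193.86829191983395, 'world_to_cam': array([[-0.9313, -0.3643,  0.0021,  0.5291],
       [-0.2065,  0.523 , -0.8269,  0.15  ],
       [ 0.3001, -0.7705, -0.5623,  0.7833],
       [ 0.    ,  0.    ,  0.    ,  1.    ]])}
wrist {'fov_y': 63.05483903712053, 'cx': 322.2800573537153, 'cy': 201.60606016841678, 'tool_from_camera': array([[-0.0001, -0.9489, -0.3155,  0.08  ],
       [ 1.    , -0.0004,  0.001 , -0.0001],
       [-0.001 , -0.3155,  0.9489, -0.143 ],
       [ 0.    ,  0.    ,  0.    ,  1.    ]])}
{'time_s': 0.15, 'q': array([-1.5014,  0.3133,  1.4982,  0.    ,  1.331 , -0.2234]), 'joint_vel': array([ 0.0021, -0.0025, -0.0033,  0.    , -0.0001,  0.0002]), 'joint_torque': array([  0.0015, -41.2368, -25.9797,  -0.0002,   0.0032,   0.    ]), 'eef_pos': array([ 0.1515, -0.5025,  0.2309]), 'orientation': array([-3.1407, -0.0002,  0.2928]), 'force': array([-0.0509, -1.463 , -0.4401]), 'moment': array([-0.0495,  0.0217,  0.0298]), 'grasp_force': 0.0, 'grip_width': 0.08566035534151752} 0.0187
```

View pics/scene0.png

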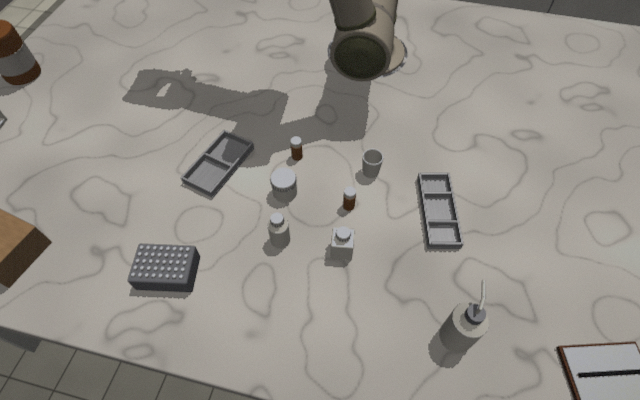

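View pics/side0.png

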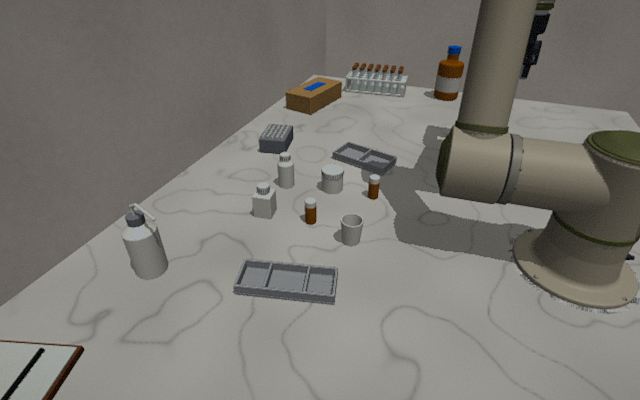

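The scene picture shows the two-cell tray at about (218,163) and the three-cell tray at (440,210). The vials are at (296,148) and (349,198), the jar at (284,180), the tall bottle at (278,228), the square bottle at (342,243) and the beaker at (372,163). The side view shows the same items: the vials at (374,186) and (311,211), jar (332,178), tall bottle (286,170), square bottle (264,200), beaker (352,230), and trays at (287,282) and (364,158). I'll triangulate the tops roughly, then look from the wrist.

```bash
cat > h.py <<'E'
from workcell import manip, read_camera, camera_params
import cv2,numpy as np
from scipy.spatial.transform import Rotation as Rot
np.set_printoptions(precision=4,suppress=True)
def K(c):
    f=200/np.tan(np.radians(c['fov_y'])/2); return np.array([[f,0,c['cx']],[0,f,c['cy']],[0,0,1]])
def cam(name,pos=None,rpy=None):
    "K, world_to_cam"
    c=camera_params(name)
    if name!='wrist': return K(c),c['world_to_cam']
    T=np.eye(4); T[:3,:3]=Rot.from_euler('xyz',rpy).as_matrix(); T[:3,3]=pos
    return K(c),np.linalg.inv(T@c['tool_from_camera'])
def tri(c1,p1,c2,p2):
    X=cv2.triangulatePoints(c1[0]@c1[1][:3],c2[0]@c2[1][:3],np.float64(p1).reshape(2,1),np.float64(p2).reshape(2,1))
    return (X[:3]/X[3]).ravel()
def plane(c,p,z):
    W=np.linalg.inv(c[1]); o=W[:3,3]; d=W[:3,:3]@np.linalg.inv(c[0])@[p[0],p[1],1.]
    return o+d*(z-o[2])/d[2]
def project(c,X):
    x=c[0]@(c[1]@np.append(X,1))[:3]; return x[:2]/x[2]
def shot(fn):
    s=manip.get_state(); im=read_camera('wrist')[:,:,::-1].copy(); cv2.imwrite(f'pics/{fn}.png',im)
    np.save(f'pics/{fn}.npy',np.r_[s['eef_pos'],s['orientation']]); return im
def load(fn):
    p=np.load(f'pics/{fn}.npy'); return cv2.imread(f'pics/{fn}.png'),cam('wrist',p[:3],p[3:])
E
python3 - <<'E'
from h import *
a,b=cam('scene'),cam('side')
P=dict(vA=((296,139),(374,177)),vB=((349,190),(311,202)),jar=((284,174),(332,169)),tall=((277,216),(285,155)),sq=((343,233),(263,186)),bk=((372,155),(352,218)),
t3c0=((417,174),(236,291)),t3c1=((461,243),(236,265)),t3c2=((448,173),(337,302)),t2a=((183,183),(344,145)),t2b=((253,149),(385,172)))
for k,(p,q) in P.items(): print(k,tri(a,p,b,q),plane(a,p,.025))
# choose view pose with camera looking straight-ish
for x,y in [(.45,0),(.45,.15),(.45,-.15),(.5,.05)]:
  for yaw in [0,1.57,-1.57,3.1]: print(x,y,yaw,manip.ik([x,y,.4],[np.pi,0,yaw]))
E
```

```text
vA [ 0.4487 -0.0924  0.0649] [ 0.413  -0.1055  0.025 ]
vB [0.5593 0.0619 0.0594] [0.5341 0.0576 0.025 ]
jar [ 0.5595 -0.088   0.0679] [ 0.5264 -0.1026  0.025 ]
tall [ 0.6839 -0.0633  0.0958] [ 0.6426 -0.0835  0.025 ]
sq [0.6794 0.0733 0.0803] [0.649  0.0689 0.025 ]
bk [0.4515 0.0931 0.0649] [0.4175 0.0904 0.025 ]
t3c0 [0.549  0.2663 0.0722] [0.4489 0.2053 0.025 ]
t3c1 [0.6225 0.3087 0.054 ] [0.6111 0.3203 0.025 ]
t3c2 [0.4199 0.2793 0.0142] [0.4278 0.2769 0.025 ]
t2a [ 0.6047 -0.3298  0.0146] [ 0.6096 -0.325   0.025 ]
t2b [ 0.449  -0.2125  0.0049] [ 0.4708 -0.2     0.025 ]
0.45 0 0 [-0.2614  0.0813  1.3502 -0.      1.71    1.3094]
0.45 0 1.57 [-0.2614  0.0813  1.3502  0.      1.71   -0.2606]
0.45 0 -1.57 [-0.2614  0.0813  1.3502 -0.      1.71    2.8794]
0.45 0 3.1 [-0.2614  0.0813  1.3502  0.      1.71   -1.7906]
0.45 0.15 0 [ 0.074   0.1393  1.2853 -0.      1.7171  1.6448]
0.45 0.15 1.57 [ 0.074   0.1393  1.2853 -0.      1.7171  0.0748]
0.45 0.15 -1.57 None
0.45 0.15 3.1 [ 0.074   0.1393  1.2853  0.      1.7171 -1.4552]
0.45 -0.15 0 [-0.5695  0.1393  1.2853 -0.      1.7171  1.0013]
0.45 -0.15 1.57 [-0.5695  0.1393  1.2853  0.      1.7171 -0.5687]
0.45 -0.15 -1.57 [-0.5695  0.1393  1.2853 -0.      1.7171  2.5713]
0.45 -0.15 3.1 [-0.5695  0.1393  1.2853  0.      1.7171 -2.0987]
0.5 0.05 0 [-0.1339  0.207   1.2047 -0.      1.7299  1.4369]
0.5 0.05 1.57 [-0.1339  0.207   1.2047  0.      1.7299 -0.1331]
0.5 0.05 -1.57 None
0.5 0.05 3.1 [-0.1339  0.207   1.2047  0.      1.7299 -1.6631]
```

```bash
python3 - <<'E'
from h import *
manip.reach([.58,-.12,.34],[np.pi,0,0]); shot('wA')
manip.reach([.58,.12,.34],[np.pi,0,0]); shot('wB'); print(manip.get_state()['time_s'])
E
```

```text
3.3
```

View pics/wA.png

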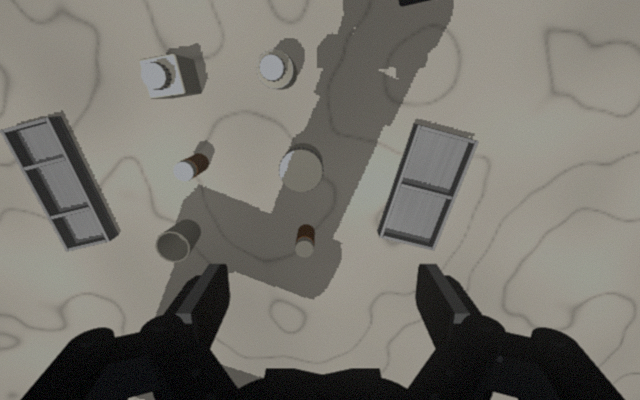

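View pics/wB.png

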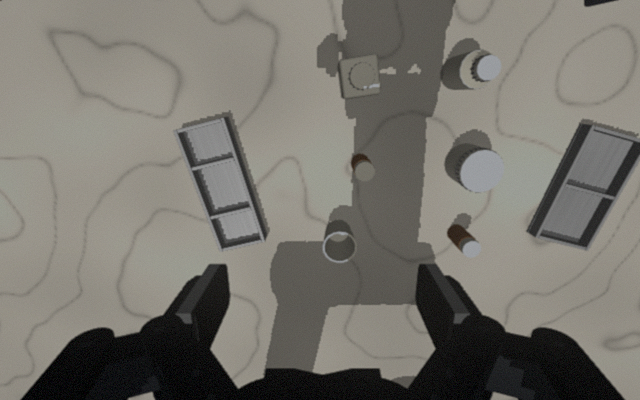

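View wA: tall cap at (271,68), square cap (158,76), jar lid (301,170), vials (184,170) and (305,245), beaker (174,246). The three-cell tray is at left, (5,130) to (118,238), and the two-cell tray at right, (378,236) to (477,138). View wB shows the same things shifted: three-cell tray (177,130) to (269,240), square cap (362,76), tall cap (489,68), jar lid (480,170), vials (363,168) and (466,247), beaker (340,247). Next I'll get the cap tops by flood-fill contours and view an enlarged composite for the tray corners.

```bash
cat > m.py <<'E'
from h import *
S=dict(tall=((271,68),(489,68)),sq=((155,75),(362,76)),jar=((305,172),(480,170)),vB=((183,171),(364,171)),vA=((305,249),(468,249)))
ims=[load('wA'),load('wB')]; vis=[i[0].copy() for i in ims]
for k,ss in S.items():
    c=[]
    for (im,_),s,v in zip(ims,ss,vis):
        m=np.zeros((402,642),np.uint8)
        t=(9,)*3
        cv2.floodFill(cv2.GaussianBlur(im,(3,3),0),m,s,0,t,t,cv2.FLOODFILL_FIXED_RANGE|(255<<8)|4)
        m=cv2.morphologyEx(m[1:-1,1:-1],cv2.MORPH_CLOSE,np.ones((5,5)))
        ct=max(cv2.findContours(m,0,2)[0],key=cv2.contourArea); (x,y),r=cv2.minEnclosingCircle(ct)
        cv2.drawContours(v,[ct],-1,(0,0,255),1); c.append((x,y)); print(k,round(x,1),round(y,1),round(r,1),cv2.contourArea(ct)/(np.pi*r*r))
    print(tri(ims[0][1],c[0],ims[1][1],c[1]))
big=lambda im,y,x,h,w,s:cv2.resize(im[y:y+h,x:x+w],None,fx=s,fy=s,interpolation=cv2.INTER_CUBIC)
a=np.hstack([big(vis[1],100,165,160,120,2.5),big(vis[0],105,365,160,120,2.5)])
b=np.hstack([big(vis[0],40,130,230,200,1),big(vis[1],40,330,230,200,1)])
if __name__=='__main__':
  out=np.zeros((400,800,3),np.uint8); out[:,:600]=a; cv2.imwrite('pics/comp.png',out[:,:600]); cv2.imwrite('pics/comp2.png',cv2.resize(b,None,fx=2,fy=2))
E
python3 m.py
```

```text
tall 271.0 67.0 11.7 0.8677862503589946
tall 488.8 67.2 12.5 0.7886789160272258
[ 0.6872 -0.0653  0.0965]
sq 161.0 77.0 25.8 0.36944690823978155
sq 360.0 75.5 24.8 0.6113050742030798
[0.6796 0.0723 0.0629]
jar 299.9 171.1 21.2 0.7945711752521176
jar 482.7 171.3 22.4 0.8341438465325755
[ 0.5631 -0.0922  0.0656]
vB 181.8 171.8 9.7 0.8420695042310566
vB 364.8 172.0 9.7 0.8830598118858254
[0.5625 0.0622 0.0656]
vA 303.7 249.5 8.7 0.8112337923074436
vA 471.5 249.0 9.0 0.7149571407794116
[ 0.4488 -0.0949  0.0632]
```

View pics/comp.png

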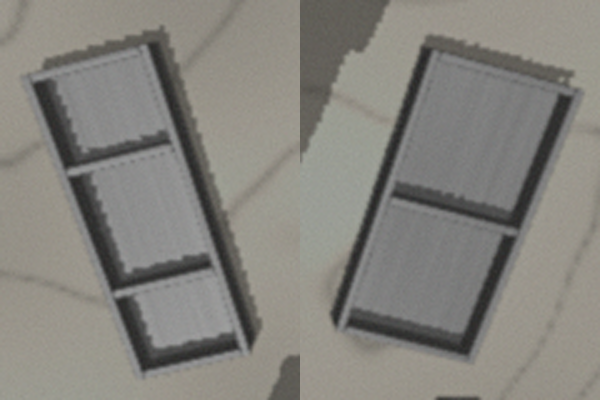

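View pics/comp2.png

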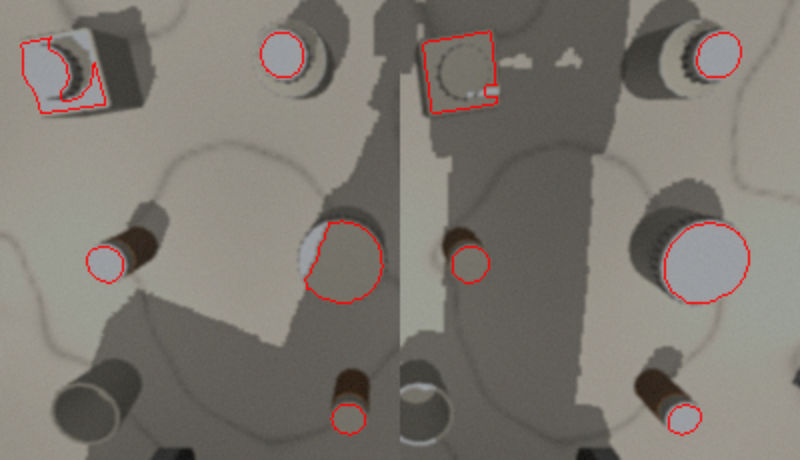

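The composites show that the caps are traced cleanly. The rim corners are clear: the three-cell tray at composite (22,77), (148,46), (248,352), (140,376), and the two-cell tray at (432,49), (582,92), (472,360), (340,328). The square body top in wB has corners (341.5,61.5), (375.5,56), (378.5,90.5), (345,96).

```bash
python3 - <<'E'
from h import *
A=load('wA')[1];B=load('wB')[1]
f=lambda u,v,x,y:(x+u/2.5,y+v/2.5)
for n,c,q,o in [('t3',B,[(22,77),(148,46),(248,352),(140,376)],(165,100)),('t2',A,[(132,49),(282,92),(172,360),(40,328)],(365,105))]:
    X=np.array([plane(c,f(*p,*o),.025) for p in q]); X=X[:,:2]
    print(n,X.mean(0),[np.linalg.norm(X[i]-X[i-1]) for i in range(4)])
    e=(X[0]+X[1]-X[2]-X[3])/2; w=(X[0]+X[3]-X[1]-X[2])/2; print(np.degrees(np.arctan2(e[1],e[0])),np.degrees(np.arctan2(w[1],w[0])))
X=np.array([plane(B,p,.062) for p in [(341.5,61.5),(375.5,56),(378.5,90.5),(345,96)]])[:,:2]
print('sqbody',X.mean(0),X,np.degrees(np.arctan2(*(X[0]+X[1]-X[2]-X[3])[::-1])),np.degrees(np.arctan2(*(X[0]+X[3]-X[1]-X[2])[::-1])))
print('sqcap',tri(A,(153.5,74.5),B,(363,76)))
print('jar',tri(A,(300.7,171),B,(482.7,171.3)))
print('beaker',tri(A,(173,246),B,(340,247)))
for p,q in [((5,131),f(22,77,165,100)),((68,250),f(140,376,165,100)),(f(132,49,365,105),(587,121)),(f(40,328,365,105),(529,234))]: print('rim z',tri(A,p,B,q))
# side/scene consistency
for n,X in [('tall',[.6872,-.0653,.096]),('vB',[.5625,.0622,.062]),('vA',[.4488,-.0949,.062])]: print(n,project(cam('scene'),X),project(cam('side'),X))
E
```

```text
t3 [0.5282 0.2643] [np.float64(0.18892819296302196), np.float64(0.07296434540638713), np.float64(0.1884750483640868), np.float64(0.07006344500735964)]
13.937301439084264 103.23977099179585
t2 [ 0.5238 -0.2744] [np.float64(0.17222869573098892), np.float64(0.08906434233197663), np.float64(0.17124102019140705), np.float64(0.08618792089660086)]
-14.31276580857243 74.97049610483026
sqbody [0.6797 0.0721] [[0.6962 0.0948]
 [0.7022 0.0547]
 [0.6635 0.049 ]
 [0.6571 0.0899]] 7.745921275556589 98.63429060011012
sqcap [0.6797 0.0712 0.0835]
jar [ 0.5627 -0.0931  0.0636]
beaker [0.4516 0.0926 0.0593]
rim z [0.6097 0.3287 0.0114]
rim z [0.4271 0.2767 0.0219]
rim z [ 0.6201 -0.2563  0.0113]
rim z [ 0.4423 -0.2162  0.0004]
tall [275.9018 217.8346] [284.8335 153.871 ]
vB [349.1946 191.0766] [310.3593 200.36  ]
vA [295.3462 140.3826] [374.8145 176.8208]
```

```bash
cat > pp.py <<'E'
from h import *
def cell(c,deg,s): a=np.radians(deg); return np.array(c)+s*np.array([np.cos(a),np.sin(a)])
T3=((.5282,.2643),13.6); T2=((.5238,-.2744),-14.7); H=.15
def go(p,yaw,v=.3): manip.move_straight(p,v,frame=[np.pi,0,np.radians(yaw)])
def pick(xy,yaw,h,w,F):
    s=manip.get_state()['eef_pos']
    if s[2]<H: go([s[0],s[1],H],np.degrees(manip.get_state()['orientation'][2]))
    manip.command_gripper(.085)
    manip.reach([*xy,H],[np.pi,0,np.radians(yaw)])
    if manip.move_straight([*xy,h],.12,stop_force=8): print('HIT on descent',manip.get_state()['eef_pos'])
    manip.command_gripper(w-.012,F); s=manip.get_state(); print('grip',s['grip_width'],s['grasp_force'],s['time_s'])
    if s['grip_width']<w-.008: raise SystemExit('missed')
    manip.move_straight([*xy,h+.115],.15)
def place(xy,yaw,h,w):
    go([*xy,h+.115],yaw,.2)
    print('held',manip.get_state()['grip_width'])
    manip.move_straight([*xy,h+.018],.15)
    hit=manip.move_straight([*xy,h+.003],.03,stop_force=5)
    s=manip.get_state(); print('down',hit,s['eef_pos']-[*xy,h+.005],s['time_s'])
    manip.command_gripper(w+.02); manip.dwell(.2)
    go([*xy,h+.10],yaw,.2)
E
python3 - <<'E'
from pp import *
pick((.4488,-.0949),0,.026,.028,30)
place(cell(*T3,-.066),13.6,.026,.028)
pick((.5625,.0622),0,.026,.028,30)
place(cell(*T3,.066),13.6,.026,.028)
go([.50,.20,.25],13.6); im=shot('w3')
E
```

```text
grip 0.026824930001919076 29.477960258955136 6.4583
held 0.026843562775139433
down True [-0.     -0.     -0.0001] 10.4917
grip 0.02663851899199524 29.577925675548613 14.95
held 0.02692434730705522
down True [-0.0001 -0.     -0.0002] 18.3667
```

View pics/w3.png

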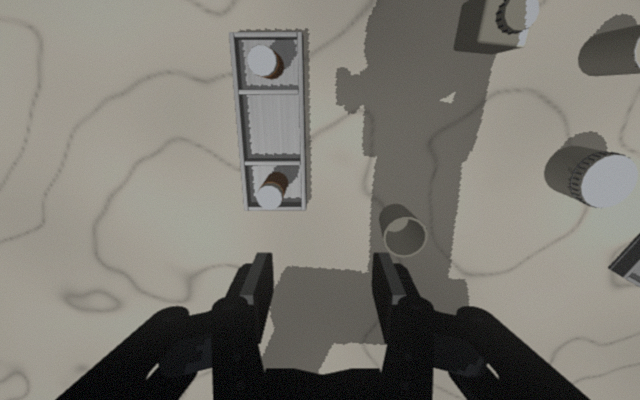

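Both vials stand upright in the end cells, with caps at (264,61) and (270,196); the middle cell around (272,128) is free. Both touched down within 0.2 mm of the expected floor height. Continuing with the rest.

```bash
python3 - <<'E'
from pp import *
pick((.687,-.065),0,.034,.044,40)
place(cell(*T3,0),13.6,.034,.044)
pick((.6797,.0718),8.2,.027,.046,40)
place(cell(*T2,.0425),-14.7,.027,.046)
pick((.5627,-.0928),0,.026,.058,40)
place(cell(*T2,-.0425),-14.7,.026,.058)
manip.reach([.58,-.12,.34],[np.pi,0,0]); shot('wC')
manip.reach([.58,.12,.34],[np.pi,0,0]); shot('wD'); print(manip.get_state()['time_s'])
a=cv2.imread('pics/wC.png');b=cv2.imread('pics/wD.png'); cv2.imwrite('pics/end.png',np.hstack([b[90:290,150:400],a[90:290,350:500]])[:,:,:].repeat(2,0).repeat(2,1))
E
```

```text
grip 0.04290626823103691 40.877355337142944 23.6333
held 0.042691430725235374
down True [0.0001 0.0003 0.0004] 27.775
grip 0.04551426057928176 42.380157709121704 32.125
held 0.045225322238213315
down True [ 0.     -0.      0.0003] 36.3167
grip 0.057356353064794065 42.887785881757736 40.4083
held 0.057239872427889145
down True [ 0.     -0.0001  0.0004] 43.6583
46.9417
```

View pics/end.png

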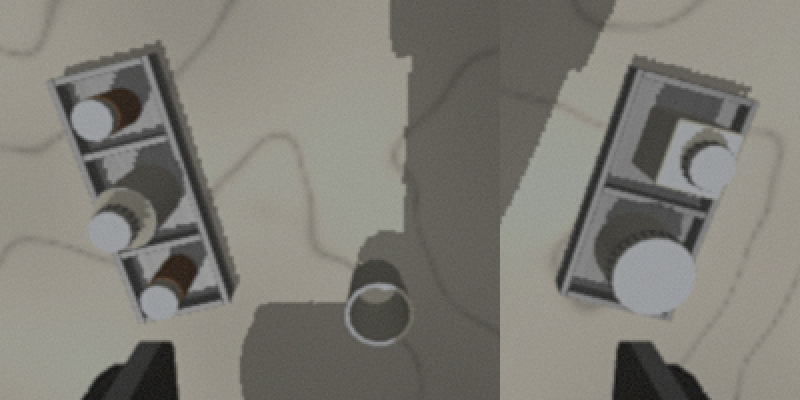

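All five stand upright in their cells (caps at (93,119), (109,230), (160,302), (713,168), (653,275)), and the beaker is unmoved. I'll check the numbers in the tray frames before handing in.

```bash
python3 - <<'E'
from pp import *
C=load('wC')[1];D=load('wD')[1]
for n,c,T,u,v,z in [('v',D,T3,93,119,.067),('tall',D,T3,109,230,.101),('v',D,T3,160,302,.067),('sq',C,T2,713,168,.088),('jar',C,T2,653,275,.067)]:
    x0=150 if c is D else 100
    p=plane(c,(x0+u/2,90+v/2),z)[:2]-T[0]; a=np.radians(T[1]); print(n,Rot.from_euler('z',-a).as_matrix()[:2,:2]@p)
print('beaker',plane(D,(150+378/2,90+314/2),.06))
E
```

```text
v [ 0.0657 -0.0016]
tall [ 0.0009 -0.0009]
v [-0.0661 -0.0017]
sq [ 0.0422 -0.0019]
jar [-0.0415 -0.0005]
beaker [0.4512 0.0941 0.06  ]
```

```bash
python3 -c "
from workcell import manip
print(manip.close_job())"
```

```text
the job is handed in; nothing more can be done
None
```

Both kits are made up and the job is handed in at about 47 s. All five items stand upright within 2 mm of their cell centres by the last camera check, and the beaker has not measurably moved. The hand-in call did not report the verdict.

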